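Fit the lever return spring of a coffee-grinder doser

TASK

The grinder's doser stands upside down on the service mat and its lever return spring is off. Put the spring's hook down through the hole in the lever's raised lug, then stretch the spring, which draws the lever home against its stop, and set its end loop over the brass post so that it stays under the post's head; then let go. Do not overstretch the spring or force the doser, and leave the other things where they are.

Things in the scene. Friction and masses are not known exactly. Their poses are not given: they have to be found in the camera images.
- doser: Grinder doser, fixed, upside down: dark drum 116 mm across under a round grey casting (132 mm across, flat top 60 mm above the origin) with a grey mounting flange (x +52 to +92 mm, 104 mm wide, same top) that carries the brass spring post. Origin: centre of the drum's underside, on the mat; z up; x from the centre to the flange. A round outlet (36 mm, top at 68 mm) stands at x +28, y +32 mm.
- post_slot (a point): Middle of the slot (along doser x) in which the brass spring post is clamped, 84.5 mm above doser's origin, at its x +62, y -34 mm. The post itself stands up to 8 mm from here either way along x, not sideways: find it by sight or feel. From this height: collar 10 mm thick up to -3.5 mm, neck 5 mm thick from there to +3.5 (the loop belongs here), domed head 7.5 mm wide from +3.5 to +7.5.
- lever_pivot (a point): Lever's pivot axis (vertical), at the top face of the lever's flat plate, 73 mm above the doser's origin. A pivot nut 18 mm wide stands 6 mm higher. Axes of the doser. The lever's stop pin (8 mm thick, top 4 mm above here) stands at x -48, y +14 mm.
- lever (a joint): Doser lever: flat steel plate 3 mm thick with a black grip at its outer end (120 mm from the pivot, at 150 degrees from doser x when home); its other end is folded up into a lug with the spring hole. Light friction, 0.05 N m. 0 rad = home, against its stop; grows to 0.6 as it turns clockwise seen from above. It starts away from home; the fitted spring pulls it to 0.
- lever_hole (a point): Centre of the spring hole at the top face of the lever's lug: 7 mm round hole through a 3 mm plate, 24 (x) by 18 mm; moves with the lever. Lever home: at x -43, y -34, z +84 mm in the doser's frame, axes as the doser's. The lug ends 8.5 mm from the hole's centre in +x (towards the post), is folded down at its -x end, and has 8 mm of free space under it.
- spring_grip (a point): Loose steel tension spring, lying on the mat: close-wound coil 60 mm long, 16 mm thick, 60 g. This point: centre of the 30 mm loop-side half of the coil (moves with the loop; hold it here), on the coil's axis, 8 mm above the mat at the start. x: along the coil from hook to loop; z: up as it lies. The coil opens against 3 N plus 0.4 N per mm of stretch and does not bend.
- spring_hook (a point): Tip of the hook: a wire leg 2.8 mm thick, dropping from the coil's axis 62 mm behind spring_grip (unstretched) to this tip 7.8 mm below the axis; 6.4 mm of it is below the wire's bend. Axes as spring_grip; moves with the hook-side half of the coil. Fully hooked, the bend rests on the lug, the tip 6.4 mm below its top; it can turn and tilt in the hole.
- spring_loop (a point): Centre of the closed round loop at the spring's other end, 21 mm ahead of spring_grip: inner diameter 12 mm, wire 2.8 mm, lying flat at the height of the coil's axis; the coil ends 6 mm behind this point. Axes as spring_grip. With the hook in the hole, lever home and the loop hung on the post, the spring is stretched 8 to 25 mm.
- spring_end (a joint): Stretch of the spring in m: 0 = coil closed. Above 0.036 the spring is spoiled; stop at 0.045.
- cup: White cup, 62 mm wide, 58 mm high, a bystander; origin: centre of its underside.
- tamper: Copper-coloured coffee tamper, 58 mm wide, 82 mm high, a bystander; origin: centre of its underside.
- brush: Grinder brush, 170 mm long, lying on the mat, a bystander; origin: under its middle.
- pitcher: Small steel milk pitcher, 76 mm wide, 80 mm high, a bystander; origin: centre of its underside.
There are look-alikes about, which are no part of the job. Leave any green or red look-alike of the part that bears spring_grip alone.

How it is judged (in metres and radians):
On the way, in this order (a step that is already met when the one before it is completed fails the run):
1. the hook's leg is down through the hole in the lever's lug (z of spring_hook in the frame of lever_hole below -0.0038 m and horizontal distance between spring_hook and lever_hole below 0.0055 m), for 0.2 s.
2. the spring is stretched with its loop round the post's neck, below the head, and the lever is home (value of joint spring_end above 0.006 m and value of joint lever below 0.05 rad and z of spring_loop in the frame of doser between 0.079 and 0.088 m and y of spring_loop in the frame of doser between -0.039 and -0.029 m and x of spring_loop in the frame of doser between 0.046 and 0.07 m), for 0.2 s.
At the end, for the whole second after the job is handed in: Hook leg through the lever hole (tip over 3.8 mm below the lug top, within 5.5 mm of its centre), spring stretched over 6 mm, loop round the post neck (centre 79 to 88 mm high, x 46 to 70, y -39 to -29 mm in the doser frame), lever home (under 0.05 rad), spring let go and staying so (all of step 1 and all of step 2); the robot touches nothing.
It fails at once if the spring is stretched by more than 36 mm (value of joint spring_end above 0.036 m).
It fails at once if the spring presses or pulls on the doser, its lever and its post with more than 40 N in all (hook and loop added) (contact force between spring and doser above 40 N).
It fails at once if the robot pushes on the doser with more than 15 N (contact force between any of the fingers, the arm and doser above 15 N).
It fails at once if a bystander is moved by more than 20 mm (distance of any of cup, tamper, brush, pitcher from where it was at the start of the episode above 0.02 m).
It also fails if it takes over 67 s, if anything falls off the work surface, if the arm or the gripper's body presses on something with over 40 N, if the wrist force passes 120 N, or if a joint passes its speed limit or range.

ROBOT

A 7-joint arm with a two-finger parallel gripper is mounted at the origin on the work surface. World frame = base frame: x ahead of the robot, y to its left, z up, the work surface at z = 0. Lengths are in mm, angles in rad, forces in N, time in s.
With the tool pointing down it reaches from about 400 to 875 mm from the base axis. Payload 19.3 kg.
Tool frame: the origin (TCP) lies at the very end of the fingers, on their centre line; the grasp point (between the pads) lies 19 mm behind it (grip_point_offset is the z of the grasp point in the tool frame, in mm); z points along the fingers, x is the direction in which the jaws open and shut, and the axes are right-handed (so a half turn about z gives the same grasp; the last joint's range is limited). The gripper opens to 85 mm and grips with 20 to 120 N. Pads are 22 mm wide; open, the fingers measure 114 mm over their backs; the gripper's body (76 mm by 85 mm) begins 54 mm behind the grasp point. The pads swing forward as they close: fully open they stand 13 mm farther back than shut.
Start: joints at [-1.305, 0.521, -0.036, 1.599, 0.021, 1.021, -0.113], TCP at [205.971, 590.077, 231.291] pointing down, gripper open.
Joint ranges: [-2.91, 2.91], [-0.3, 2.13], [-1.5, 1.42], [0.17, 2.43], [-1.26, 4.41], [0.16, 1.93], [-2.52, 2.52]. Speed limits (rad/s): [1.89, 1.89, 2.39, 2.39, 3.01, 3.01, 3.01].

INTERFACE

Orientations are given as a 3x3 rotation matrix whose columns are the frame's x, y, z axes.
In Python, from workcell import movep, movel, goto_joints, open_gripper, clamp, wait, inverse_kinematics, read_state, camera, PlanningError, finish_job, grip_point_offset gives the robot as it stands. Calls block until the motion is done:
- movep(position, orientation): joint-space move of the TCP to a pose.
- movel(position, frame=None, max_speed=150, guard=None): straight line of the TCP; frame=None keeps the orientation; max_speed is the mean speed in mm/s. With guard (N) it stops when the force on the tool has changed by that much, and returns True; else False.
- goto_joints(angles): joint-space move.
- open_gripper() and clamp(): open the fingers fully, or close them until they stop; the grip force is fixed at half the most.
- wait(seconds).
- inverse_kinematics(position, orientation): joint angles nearest the present ones, or None.
- read_state(): the state.
- camera(name): name is "scene" or "top" or "wrist"; returns a dict with "image" (384x512x3 uint8, blue, green, red), "range_z" (384x512 float32, mm along the optical axis (not along the pixel's ray), 0 where there is no reading), "fx", "fy", "cx", "cy" (pixels), "dist_coeffs" ([k1, k2, p1, p2, k3] as OpenCV has them; the pictures are not rectified), "cam_to_world" (4x4, takes a point from camera to world coordinates). Camera axes: x right, y up, looking along -z (the intrinsics and any distortion apply to the point x, -y, -z); pixel columns grow to the right and rows downward; lengths in mm; the calibration is good to about 2 mm. A picture is of the moment at which its call begins.
A pose or a line that the arm cannot do raises PlanningError and nothing moves.
- finish_job(): hands the job in, once; it reports no verdict.
The state is a dict: "time": time; "qpos": joint angles; "qvel": joint speeds; "joint_efforts": joint torques, N m; "eef_pos": TCP position; "tool_rot": TCP orientation; "ft_force": force on the tool from outside, world axes, zero at the start; "torque": the same for the moment, N m; "finger_gap": finger opening in mm.
Only numpy, scipy, OpenCV 4.12 (cv2) and the standard library are available. Lean on these libraries where they do the work, as an engineer would, in place of code of your own. Each camera call takes 0.05 s, during which the arm holds its last target. There are 200 camera calls.

## Working session

There is one attempt and no reset: what is moved stays moved. The work goes in short steps, each a Python script; the robot and the scene stay as the last script left them, time stands still between calls to the robot, and variables do not carry over. Pictures are saved under pics/ and viewed, about 8 in all and at most 12, crops included, and the job is handed in when it is done.

```bash
ls; mkdir -p pics
cat > h.py <<'E'
import numpy as np, cv2, pickle
from workcell import *
def snap(n, save):
    c=camera(n); pickle.dump(c,open(f'pics/{save}.pkl','wb')); cv2.imwrite(f'pics/{save}.png',c['image']); return c
def load(s): return pickle.load(open(f'pics/{s}.pkl','rb'))
def ray(c,u,v):
    K=np.array([[c['fx'],0,c['cx']],[0,c['fy'],c['cy']],[0,0,1]])
    p=cv2.undistortPoints(np.array([[[u,v]]],float),K,np.array(c['dist_coeffs'],float))[0,0]
    T=np.array(c['cam_to_world']); d=T[:3,:3]@np.array([p[0],-p[1],-1]); return T[:3,3],d
def at_z(c,u,v,z):
    o,d=ray(c,u,v); return o+d*(z-o[2])/d[2]
def at_depth(c,u,v):
    o,d=ray(c,u,v); return o+d*c['range_z'][int(round(v)),int(round(u))]
def proj(c,P):
    K=np.array([[c['fx'],0,c['cx']],[0,c['fy'],c['cy']],[0,0,1]])
    T=np.linalg.inv(np.array(c['cam_to_world'])); q=T[:3,:3]@np.array(P,float)+T[:3,3]
    return cv2.projectPoints(np.array([[q[0],-q[1],-q[2]]]),np.zeros(3),np.zeros(3),K,np.array(c['dist_coeffs'],float))[0].ravel()
def crop(s,u0,v0,u1,v1,k,out):
    im=cv2.imread(f'pics/{s}.png')[v0:v1,u0:u1]; cv2.imwrite(f'pics/{out}.png',cv2.resize(im,None,fx=k,fy=k,interpolation=cv2.INTER_CUBIC))
E
python3 - <<'E'
from h import *
a=snap('top','t0'); b=snap('scene','s0')
im=np.vstack([a['image'],b['image']]); cv2.imwrite('pics/both.png',im[:, :] if 0 else cv2.resize(im,(800*512//800*1,768))[:600])
cv2.imwrite('pics/both.png',cv2.resize(np.hstack([a['image'],b['image']]),(800,300)))
print(a['cam_to_world'],b['cam_to_world'],a['fx'],a['dist_coeffs'],b['fx'],read_state()['time'],grip_point_offset)
E
```

```text
pics
[[ 1.41938792e-03  9.95120206e-01 -9.86598272e-02  4.95348362e+02]
 [-9.99976771e-01  2.07014722e-03  6.49393372e-03  7.15243123e+01]
 [ 6.66648503e-03  9.86483181e-02  9.95100029e-01  1.37333093e+03]
 [ 0.00000000e+00  0.00000000e+00  0.00000000e+00  1.00000000e+00]] [[-3.72727691e-01 -5.03129365e-01  7.79701809e-01  1.49845654e+03]
 [ 9.27930285e-01 -2.06084663e-01  3.10603443e-01  4.35707077e+02]
 [ 4.41087139e-03  8.39279425e-01  5.43682435e-01  7.21590580e+02]
 [ 0.00000000e+00  0.00000000e+00  0.00000000e+00  1.00000000e+00]] 418.7586526812242 [0.01138229 0.         0.         0.         0.        ] 449.8314473572576 0.1 -18.700000000000003
```

View pics/t0.png

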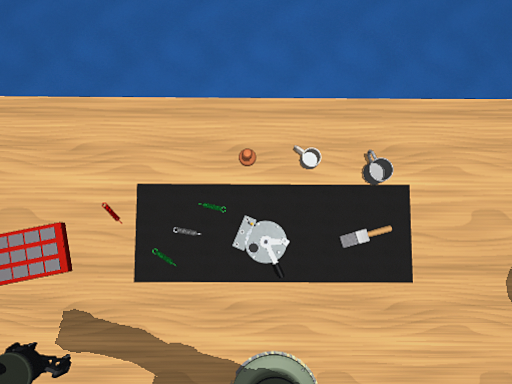

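The top view shows the grey spring at about (187,231), between two green decoys. The doser is at (266,242), with its flange to the left at (244,232) and the lever grip at (279,270).

Run:
```python
from h import *
crop('t0',160,200,300,290,5.7,'c1')
c=load('t0'); 
for u,v,z in [(177,230,8),(199,233,8),(266,242,60),(279,270,73)]: print(np.round(at_z(c,u,v,z)),proj(load('s0'),at_z(c,u,v,z)))
```

```text
[526. 316.   8.] [352.13993317 217.69236812]
[516. 245.   8.] [326.58235863 209.65305084]
[488.  29.  60.] [256.43995158 172.34084229]
[402. -11.  73.] [254.94302248 152.34466466]
```

View pics/c1.png

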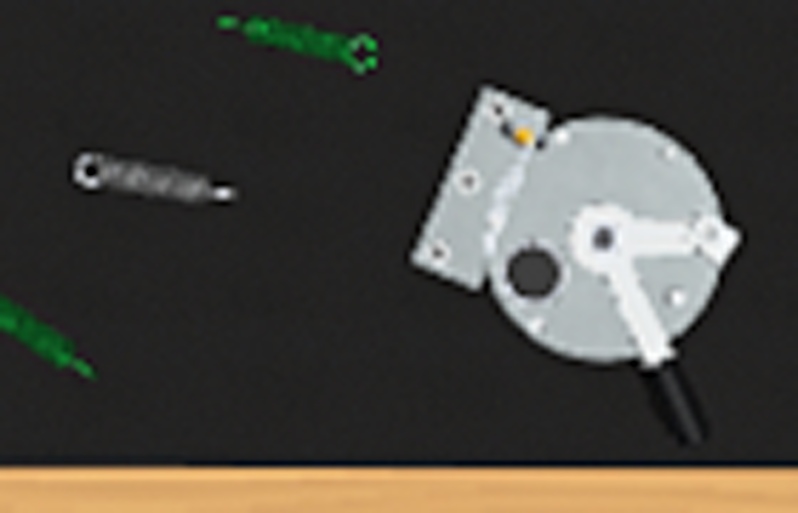

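```bash
cat >> h.py <<'E'
def R(deg):  # tool down, tool-x = jaw axis, at spring heading deg (spring x); tool x = heading-90
    a=np.radians(deg-90); x=np.array([np.cos(a),np.sin(a),0]); z=np.array([0,0,-1.]); return np.column_stack([x,np.cross(z,x),z])
E
python3 - <<'E'
from h import *
print(np.round(read_state()['tool_rot'],2))
movep([522,290,200],R(82)); a=snap('wrist','w1'); print(np.round(a['cam_to_world'],3),read_state()['time'], read_state()['eef_pos'])
movep([495,45,290],R(69)); b=snap('wrist','w2'); print(np.round(b['cam_to_world'],3),read_state()['time'],a['fx'],a['dist_coeffs'])
for P in [(526,316,8),(516,245,8)]: print(proj(a,P))
cv2.imwrite('pics/w1b.png',cv2.resize(a['image'],(800,600),interpolation=cv2.INTER_CUBIC))
cv2.imwrite('pics/w2b.png',cv2.resize(b['image'],(800,600),interpolation=cv2.INTER_CUBIC))
E
```

```text
[[ 0.33  0.94 -0.  ]
 [ 0.94 -0.33 -0.  ]
 [-0.    0.   -1.  ]]
[[ 9.91000e-01  1.31000e-01  3.80000e-02  5.31524e+02]
 [-1.37000e-01  9.49000e-01  2.84000e-01  3.64747e+02]
 [ 1.00000e-03 -2.87000e-01  9.58000e-01  3.42667e+02]
 [ 0.00000e+00  0.00000e+00  0.00000e+00  1.00000e+00]] 1.7583 [521.26479295 291.4887557  199.96480997]
[[ 9.34000e-01  3.42000e-01  1.02000e-01  5.21549e+02]
 [-3.56000e-01  8.95000e-01  2.68000e-01  1.15788e+02]
 [ 1.00000e-03 -2.87000e-01  9.58000e-01  4.32178e+02]
 [ 0.00000e+00  0.00000e+00  0.00000e+00  1.00000e+00]] 2.8333 275.5247906868023 [-0.0512288  0.         0.         0.         0.       ]
[255.9194133  148.03636544]
[255.71363243 203.59899911]
```

View pics/w1b.png

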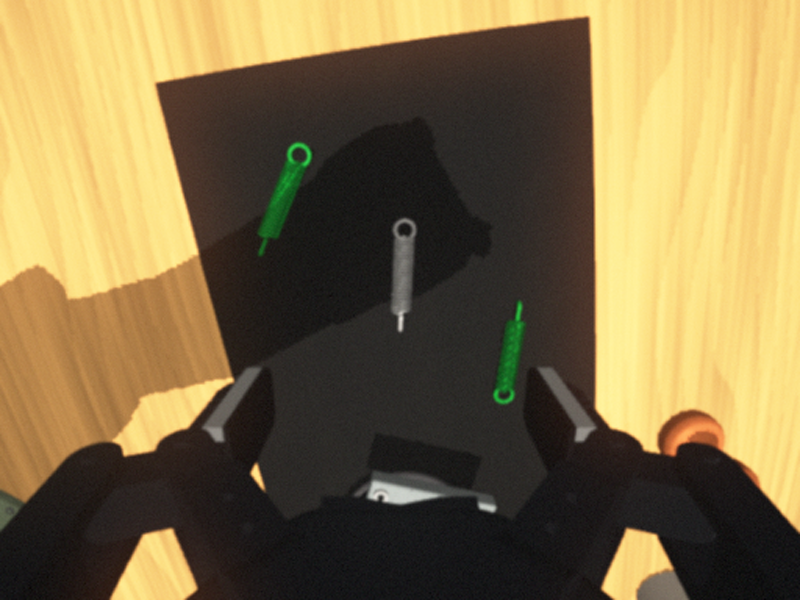

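View pics/w2b.png

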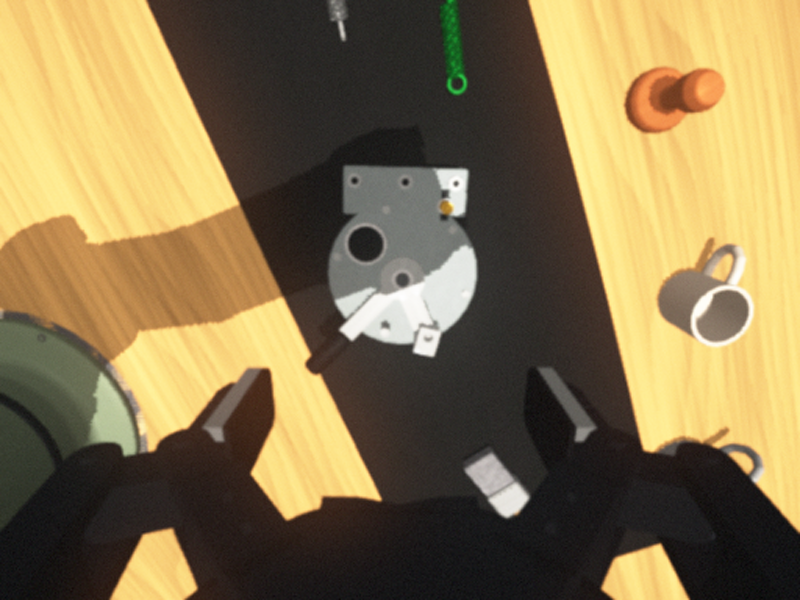

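w1 shows the grey spring's loop at (404,230) and its hook at (401,325), in the 800-px picture. In w2 the post head is at (446,206), the pivot nut at (402,279) and the lug hole at (429,338). I'll enlarge both for accuracy.

Run:
```python
from h import *
a=cv2.imread('pics/w2.png')[100:245,205:310]; b=cv2.imread('pics/w1.png')[135:220,235:285]
A=cv2.resize(a,None,fx=4,fy=4,interpolation=cv2.INTER_CUBIC);B=cv2.resize(b,(340,580),interpolation=cv2.INTER_CUBIC)
cv2.imwrite('pics/c2.png',np.hstack([A,B]))
```

```text
(no output)
```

View pics/c2.png

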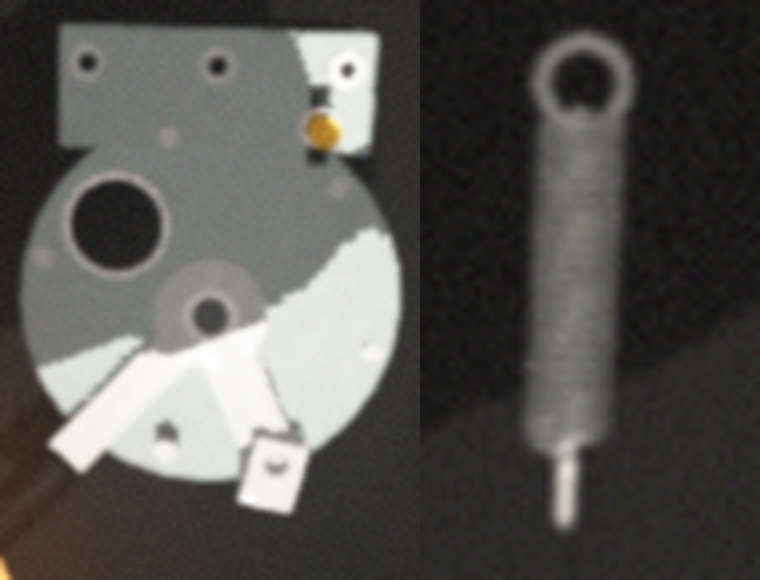

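Run:
```python
from h import *
from scipy.optimize import least_squares
b=load('w2'); a=load('w1')
U=lambda x,y:(205+(x+.5)/4-.5,100+(y+.5)/4-.5)
V=lambda x,y:(235+(x-420+.5)/6.8-.5,135+(y+.5)/6.824-.5)
# corners doser frame (x,y,z): image right = doser -y
C=[((60,22),(92,52,60)),((380,34),(92,-52,60)),((115,224),(28,32,68))]
meas=np.array([at_z(b,*U(*p),q[2])[:2] for p,q in C]); Q=np.array([q[:2] for p,q in C])
def f(s): 
    c,n=np.cos(s[2]),np.sin(s[2]); return (Q@np.array([[c,n],[-n,c]])+s[:2]-meas).ravel()
r=least_squares(f,[488,29,1.2]); print(r.x,np.degrees(r.x[2]),np.round(r.fun,1))
ox,oy,t=r.x; c,n=np.cos(t),np.sin(t); D=np.array([[c,n],[-n,c]])
def show(nm,p,z):
    w=at_z(b,*U(*p),z)[:2]; print(nm,'world',np.round(w,1),'doser',np.round(D@(w-[ox,oy]),1), 'depth z',np.round(at_depth(b,*U(*p)),1))
show('pivot',(211,316),79); show('post',(321,131),92); show('hole',(276,464),84); show('pin',(167,435),77)
for x,y in [(252,430),(310,443),(290,515),(237,500)]: show('lug',(x,y),84)
show('slotA',(319,95),60);show('slotB',(317,157),60)
show('c l',(22,295),60);show('c r',(402,295),60);show('c b',(206,481),60)
for nm,p,z in [('loop',(583,82),8),('coil0',(583,110),8),('coilend',(568,445),8),('hook',(564,520),8)]:
    print(nm,np.round(at_z(a,*V(*p),z),1),np.round(at_depth(a,*V(*p)),1))
T=load('t0');print('top pivot',at_z(T,160+603/5.7,200+238/5.7,79),'post',at_z(T,160+524/5.7,200+135/5.7,92),'loop',at_z(T,160+89/5.7,200+170/5.7,8),'hook',at_z(T,160+233/5.7,200+193/5.7,8),'out',at_z(T,160+533/5.7,200+272/5.7,68))
```

```text
[490.84272478  28.42189283   1.16808718] 66.92646577005786 [-0.   0.  -0.4 -0.1  0.4  0.1]
pivot world [491.6  28.3] doser [ 0.2 -0.7] depth z [491.8  29.   81.8]
post world [544.6  74. ] doser [ 63.  -31.6] depth z [544.5  74.3  94. ]
hole world [494.2 -27. ] doser [-49.7 -24.8] depth z [493.5 -30.7  75. ]
pin world [462.3  -6.4] doser [-43.2  12.7] depth z [461.7  -7.5  73.7]
lug world [490.8 -12.5] doser [-37.6 -16. ] depth z [490.1 -15.6  75.5]
lug world [507.6 -23.9] doser [-41.6 -35.9] depth z [506.8 -31.8  64.3]
lug world [492.3 -46.6] doser [-68.4 -30.8] depth z [485.6 -83.9   4. ]
lug world [477.2 -34.8] doser [-63.5 -12.2] depth z [466.9 -69.8   2.9]
slotA world [550.   81.4] doser [ 72.  -33.7] depth z [549.7  81.8  64. ]
slotB world [542.7  62.4] doser [ 51.6 -34.4] depth z [542.5  62.8  62.4]
c l world [431.3  54.1] doser [ 0.2 64.8] depth z [432.1  54.6  63.4]
c r world [554.7   7. ] doser [  5.3 -67.1] depth z [559.7  -9.6   3.4]
c b world [466.2 -34. ] doser [-67.1  -1.8] depth z [457.7 -57.    2.8]
loop [529.4 317.3   8. ] [529.4 316.8   4.1]
coil0 [528.7 312.3   8. ] [528.7 312.6   9.7]
coilend [517.5 250.    8. ] [518.  253.8  19.1]
hook [514.7 235.2   8. ] [514.9 237.1  12.9]
top pivot [488.36895217  30.06207654  79.        ] post [543.29196679  72.77834444  92.        ] loop [526.14791963 320.54944075   8.        ] hook [513.19597193 238.45639124   8.        ] out [469.89688812  67.75211635  68.        ]
```

Run:
```python
from h import *
print(np.round(read_state()['qpos'],2))
for p,h in [([525.7,296.6,60],80),([525.7,296.6,4],80),([500,30,120],50),([530,65,85],67)]:
    for k in (0,180):
        q=inverse_kinematics(p,R(h+k)); print(p,h,k,None if q is None else np.round(q,2))
```

```text
[-0.61  0.28  0.5   1.87 -0.15  1.03 -0.41]
[525.7, 296.6, 60] 80 0 [-0.8   0.73  0.28  1.79 -0.3   0.66 -0.52]
[525.7, 296.6, 60] 80 180 [ 0.14  1.11 -1.28  1.74  1.14  1.24  1.51]
[525.7, 296.6, 4] 80 0 [-0.78  0.82  0.25  1.8  -0.34  0.56 -0.49]
[525.7, 296.6, 4] 80 180 [ 0.14  1.22 -1.28  1.75  1.26  1.24  1.46]
[500, 30, 120] 50 0 [-0.51  0.54  0.45  2.04 -0.37  0.65 -0.51]
[500, 30, 120] 50 180 [-0.08  0.49 -0.13  2.02  0.1   0.64  2.17]
[530, 65, 85] 67 0 [-0.5   0.63  0.37  1.97 -0.38  0.61 -0.28]
[530, 65, 85] 67 180 [-0.07  0.59 -0.22  1.95  0.21  0.62  2.32]
```

Run:
```python
from h import *
movep([505,25,250],R(247)); a=snap('wrist','w3'); print(np.round(read_state()['qpos'],2))
D0=np.array([490.8,28.4]);t=np.radians(67);ex=np.array([np.cos(t),np.sin(t)]);ey=np.array([-ex[1],ex[0]])
W=lambda x,y,z:np.r_[D0+x*ex+y*ey,z]
pa=[proj(a,W(*p)) for p in [(-49,-26,84),(62,-34,92),(0,0,79)]];print(pa)
movep([525.7,296.6,110],R(260)); b=snap('wrist','w4'); print(np.round(read_state()['qpos'],2),read_state()['time'])
pb=[proj(b,p) for p in [(529.4,317.3,8),(514.7,235.2,8)]];print(pb)
def cr(c,ps,w,k,m):
    p=np.mean(ps,0); u,v=int(p[0]-w/2),int(p[1]-m/2); u,v=max(u,0),max(v,0); print('crop origin',u,v,k)
    i=c['image'][v:v+m,u:u+w]; i=cv2.copyMakeBorder(i,0,m-i.shape[0],0,w-i.shape[1],cv2.BORDER_CONSTANT); return cv2.resize(i,None,fx=k,fy=k,interpolation=cv2.INTER_CUBIC)
cv2.imwrite('pics/c3.png',np.hstack([cr(a,pa,110,4,145),cr(b,pb,90,4,145)]))
```

```text
[ 0.72  0.59 -1.27  1.85  0.61  1.17  1.99]
[array([244.62000748, 125.50635565]), array([238.70173135, 221.87964447]), array([267.61524184, 168.16924184])]
[ 0.05  0.87 -1.05  1.72  0.85  1.08  1.67] 6.25
[array([256.72559207, 209.2340274 ]), array([256.91760018, 119.06095982])]
crop origin 195 99 4
crop origin 211 91 4
```

View pics/c3.png

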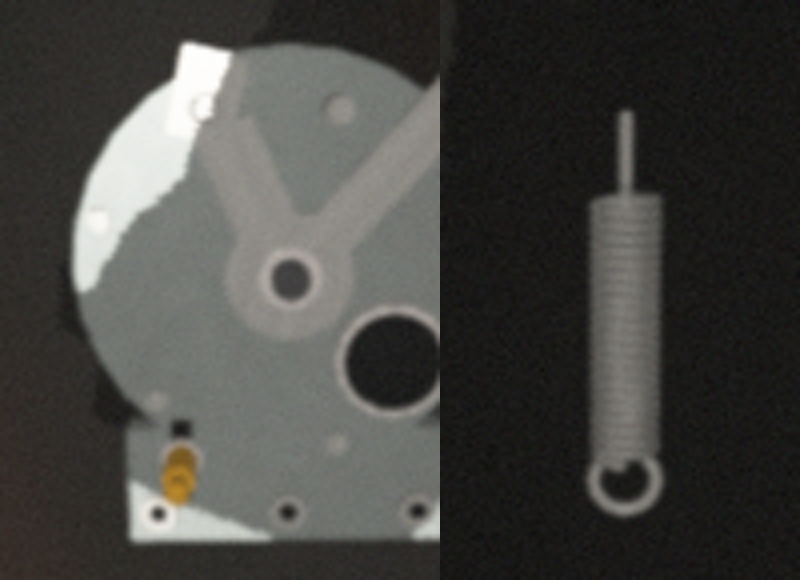

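Run:
```python
from h import *
from scipy.optimize import least_squares
b=load('w3'); a=load('w4')
U=lambda x,y:(195+(x+.5)/4-.5,99+(y+.5)/4-.5)
V=lambda x,y:(211+(x-440+.5)/4-.5,91+(y+.5)/4-.5)
t=np.radians(66.9);D=np.array([[np.cos(t),np.sin(t)],[-np.sin(t),np.cos(t)]])
def show(nm,p,z):
    w=at_z(b,*U(*p),z)[:2]; print(nm,'world',np.round(w,1),'rel',np.round(D@(w-[490.8,28.4]),1))
show('pivot',(290,280),79); show('post',(178,490),92); show('postbase',(184,452),81);show('hole',(204,107),84);show('hole2',(197,106),84)
show('outlet',(394,361),68); show('corner92,-52',(131,541),60); show('corner far edge',(436,541),60);show('screw',(158,513),60);show('screw',(288,512),60);show('screw',(418,511),60)
b=load('w2');
U=lambda x,y:(205+(x+.5)/4-.5,100+(y+.5)/4-.5)
for p in [(347,70),(218,66),(88,62)]: show('w2 screw',p,60)
for nm,p in [('loop',(625,480)),('hook',(626,112))]: print(nm,np.round(at_z(a,*V(*p),8),1))
```

```text
pivot world [491.5  28.7] rel [ 0.5 -0.6]
post world [545.5  71.5] rel [ 61.1 -33.4]
postbase world [541.2  64.9] rel [ 53.4 -32. ]
hole world [494.5 -26.6] rel [-49.1 -25. ]
hole2 world [496.2 -27.6] rel [-49.4 -26.9]
outlet world [472.3  67.2] rel [28.4 32.3]
corner92,-52 world [574.7  94.2] rel [ 93.4 -51.3]
corner far edge world [481.4 133.9] rel [93.4 50. ]
screw world [562.2  88.4] rel [ 83.2 -42.1]
screw world [522.7 104.8] rel [82.8  0.7]
screw world [483.1 121.3] rel [82.5 43.5]
w2 screw world [561.3  85.8] rel [ 80.4 -42.3]
w2 screw world [522.1 102. ] rel [80.   0.1]
w2 screw world [482.8 118.4] rel [79.7 42.7]
loop [529.5 318.7   8. ]
hook [514.5 234.9   8. ]
```

Run:
```python
from h import *
movel([525.75,297.3,110],frame=R(259.85)); 
print(movel([525.75,297.3,4],max_speed=60,guard=15), read_state()['eef_pos'])
clamp(); print(read_state()['finger_gap'],read_state()['ft_force'])
movel([525.75,297.3,150],max_speed=150)
g=np.array([529.7,24.2,120.]); movep(g,R(235.2)); g[2]=97; movel(g,max_speed=60); wait(.3)
a=snap('wrist','w5'); s=snap('scene','s5'); st=read_state(); print(st['time'],st['eef_pos'],st['ft_force'],st['finger_gap'],np.round(st['qpos'],2))
p=proj(a,(494.3,-26.7,84)); q=proj(s,(510,0,90)); print(p,q)
def cr(c,p,w,h,k):
    u,v=max(int(p[0]-w/2),0),max(int(p[1]-h/2),0); print('origin',u,v,k); return cv2.resize(c['image'][v:v+h,u:u+w],None,fx=k,fy=k,interpolation=cv2.INTER_CUBIC)
cv2.imwrite('pics/c5.png',np.hstack([cr(a,p,70,100,6),cr(s,q,60,100,6)]))
```

```text
False [525.88841774 297.35125125   4.26103529]
13.44140739453883 [-1.67275473 -1.0083545   5.63544075]
12.1917 [529.74696195  24.13329413  97.12162811] [ 0.19280468 -0.14501598 -1.35586217] 13.129018597081977 [ 0.53  0.77 -1.    1.92  0.82  0.92  1.65]
[255.27987111 125.109975  ] [243.82230604 164.9519477 ]
origin 220 75 6
origin 213 114 6
```

View pics/c5.png

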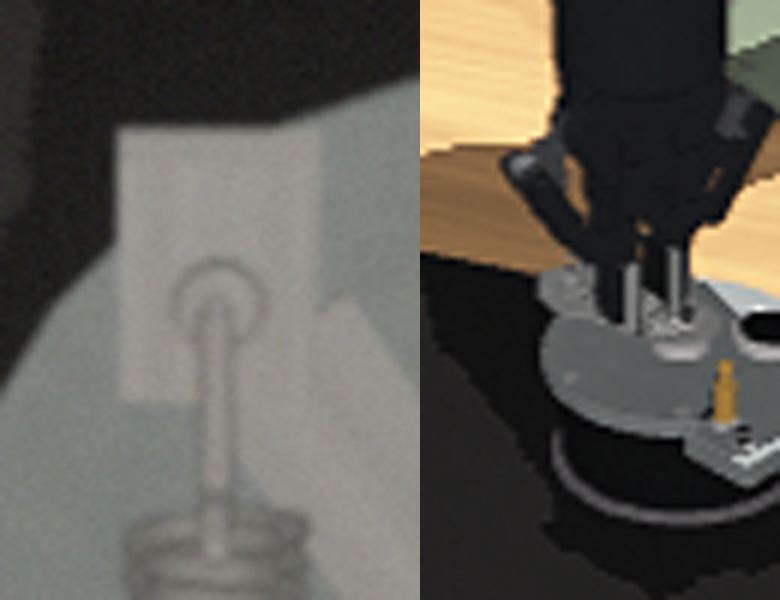

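The hook leg is at about (214,305) in the crop and sits over the hole ring at (219,304). I'll compute the world offset and check the coil height from depth.

Run:
```python
from h import *
a=load('w5');U=lambda x,y:(220+(x+.5)/6-.5,75+(y+.5)/6-.5)
print('hole',at_z(a,*U(219,304),84))
for z in (95,98,101): print('leg',z,at_z(a,*U(214,314),z))
rz=a['range_z'];T=a['cam_to_world']
for p in [(215,400),(215,470),(215,560),(215,590),(160,250),(150,350),(300,200)]: print(p,np.round(at_depth(a,*U(*p)),1))
print(at_z(a,*U(130,560),101),at_z(a,*U(303,560),101))
```

```text
hole [493.97805102 -26.38321004  84.        ]
leg 95 [494.40921361 -26.55062619  95.        ]
leg 98 [494.28193161 -26.72773551  98.        ]
leg 101 [494.1546496  -26.90484483 101.        ]
(215, 400) [497.8 -21.6 105.9]
(215, 470) [501.  -16.8 105.6]
(215, 560) [504.5 -11.9 112.1]
(215, 590) [506.1  -9.5 110.4]
(160, 250) [495.5 -33.5  87.2]
(150, 350) [501.4 -26.8  86.9]
(300, 200) [482.7 -29.9  86.5]
[511.91538186 -14.00451222 101.        ] [499.72234546  -5.52555973 101.        ]
```

Run:
```python
from h import *
g=read_state()['eef_pos']; f0=read_state()['ft_force']
h=movel([g[0]-.1,g[1]+.2,82.2],max_speed=25,guard=6); wait(.3)
st=read_state(); print(h,st['time'],st['eef_pos'],st['ft_force']-np.array(f0),st['torque'],st['finger_gap'])
a=snap('wrist','w6'); p=proj(a,(494,-26.6,84)); u,v=int(p[0]-35),int(p[1]-50); print(u,v)
cv2.imwrite('pics/c6.png',cv2.resize(a['image'][v:v+100,u:u+70],None,fx=6,fy=6,interpolation=cv2.INTER_CUBIC))
```

```text
False 13.2333 [529.67492593  24.30334342  82.27024764] [0.41890839 0.27430944 1.16403471] [-0.072088    0.03291354 -0.02516743] 13.740050637790048
220 76
```

View pics/c6.png

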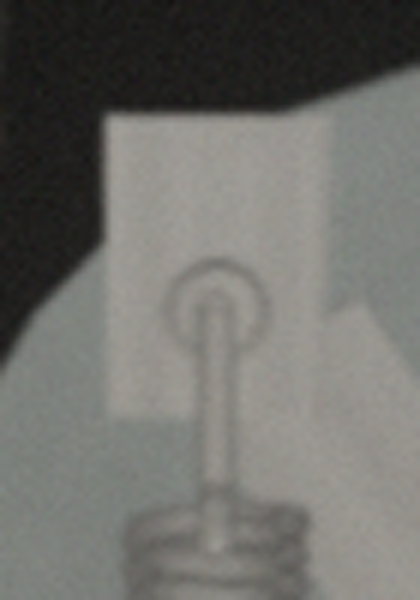

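The hook leg is inside the hole ring: the leg end is at about (215,300) and the ring at (217,305). It went down 15 mm with no obstruction. Next I draw the lever home at low stretch.

```bash
cat >> h.py <<'E'
from scipy.spatial.transform import Rotation as Ro
O=np.array([491.4,28.6]); HD=67.2
t_=np.radians(HD); EX=np.array([np.cos(t_),np.sin(t_)]); EY=np.array([-EX[1],EX[0]])
def w2(x,y): return O+x*EX+y*EY
def spring_pose(Hxy,z,head,tilt,L):
    """tool pose: hook bend at doser-frame Hxy/height z, heading & tilt in deg (doser frame), L hook->grip"""
    a=np.radians(HD+head); d=np.array([np.cos(a),np.sin(a),0]); r=Ro.from_rotvec(np.cross(d,[0,0,1])*np.radians(tilt)).as_matrix()
    G=np.r_[w2(*Hxy),z]+L*(r@d); return G-4.2*r[:,2], r@R(HD+head+180)
def hole(phi):
    b=np.radians(218.33)-phi; return 54.8*np.array([np.cos(b),np.sin(b)])
def go(Hxy,z,head,tilt,L,v=40,guard=14):
    p,f=spring_pose(Hxy,z,head,tilt,L); h=movel(p,frame=f,max_speed=v,guard=guard); s=read_state()
    print(h,round(s['time'],2),np.round(np.array(s['eef_pos'])-p,1),'F doser',np.round([np.dot(s['ft_force'][:2],EX),np.dot(s['ft_force'][:2],EY),s['ft_force'][2]],1),round(s['finger_gap'],2)); return h
E
python3 - <<'E'
from h import *
for phi,hd,e in [(.21,-12,1.5),(.14,-8,1.5),(.07,-4,1.5),(0,0,2.1),(0,0,4)]:
    k=np.radians(hd); H=hole(phi)+e*np.array([np.cos(k),np.sin(k)])
    if go(H,85.9,hd,0,62): break
a=snap('wrist','w7');s=snap('scene','s7');p=proj(a,np.r_[w2(-43,-34),84]);q=proj(s,np.r_[w2(20,-34),88]); print(p,q)
def cr(c,p,w,h,k):
    u,v=max(int(p[0]-w/2),0),max(int(p[1]-h/2),0); print('origin',u,v,k); return cv2.resize(c['image'][v:v+h,u:u+w],(w*k,h*k),interpolation=cv2.INTER_CUBIC)
cv2.imwrite('pics/c7.png',np.hstack([cr(a,p,70,100,6),cr(s,q,60,100,6)]))
E
```

```text
False 13.53 [ 0.   0.1 -0. ] F doser [-0.4  0.1 -0.6] 13.33
False 13.78 [-0.1  0.1 -0.1] F doser [-0.3  0.   0.4] 13.63
False 14.03 [-0. -0. -0.] F doser [-0.2 -0.2  0.6] 13.78
False 14.28 [ 0.  -0.1 -0. ] F doser [-0.  -0.4 -0.3] 13.35
False 14.53 [-0.  -0.4 -0.1] F doser [-4.1 -0.8 -0.2] 13.7
[255.36455749 119.67933683] [252.27028653 171.49637042]
origin 220 69 6
origin 222 121 6
```

View pics/c7.png

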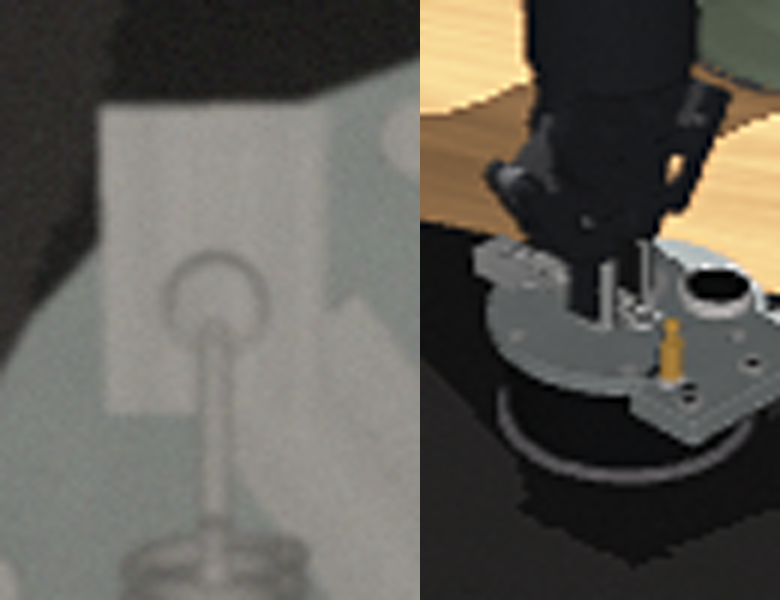

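Run:
```python
from h import *
H=(-40.9,-34)
ok=True
for s,t in [(5,3),(8,7),(14,7),(20.2,7)]:
    if go(H,85.9,.25,t,62+s,guard=14): ok=False;break
s=snap('scene','s8');T=snap('top','t8');q=proj(s,np.r_[w2(60,-34),92]); p=proj(T,np.r_[w2(50,-34),92]); print(p,q)
def cr(c,p,w,h,k):
    u,v=max(int(p[0]-w/2),0),max(int(p[1]-h/2),0); print('origin',u,v,k); return cv2.resize(c['image'][v:v+h,u:u+w],(w*k,h*k),interpolation=cv2.INTER_CUBIC)
cv2.imwrite('pics/c8.png',np.hstack([cr(s,q,50,60,9),cr(T,p,34,60,9)]))
```

```text
False 14.9 [-0.2 -0.9 -0.1] F doser [-4.3 -0.6 -1. ] 13.33
False 15.19 [-0.2 -1.  -0.2] F doser [-5.2 -0.7 -1.5] 13.38
False 15.49 [-0.3 -0.6 -0.3] F doser [-8.7 -1.3 -1.6] 13.33
False 15.8 [-0.5 -1.1 -0.4] F doser [-10.  -1.  -2.] 13.42
[255.61402363 224.07463847] [262.83541191 175.71624484]
origin 237 145 9
origin 238 194 9
```

View pics/c8.png

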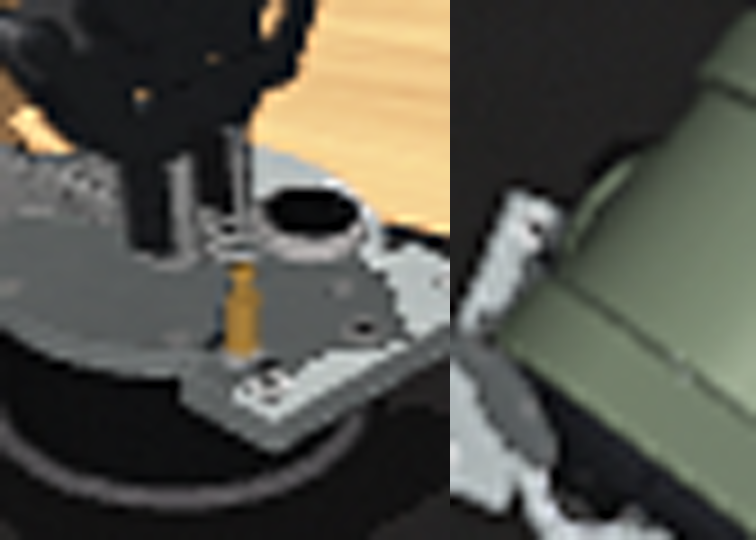

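The scene crop shows the loop (about 230,243) hanging just above the brass head (243,268), possibly a little short of it. I'll check this with the scene depth instead of spending another picture.

Run:
```python
from h import *
c=load('s8'); im=c['image'].astype(int); st=read_state()
print('proj loop',proj(c,np.r_[w2(61.5,-33.5),97.6]),'head',proj(c,np.r_[w2(61.5,-33.5),92]),'collar base',proj(c,np.r_[w2(61.5,-33.5),60]))
for v in range(164,186):
    print(v,' '.join(f"{'B' if im[v,u,2]-im[v,u,0]>60 else ' '}{im[v,u].mean():3.0f}" for u in range(254,274)))
print('depth -> doser')
for v in range(166,180):
  for u in range(258,270):
    P=at_depth(c,u,v); d=np.array([np.dot(P[:2]-O,EX),np.dot(P[:2]-O,EY),P[2]])
    if d[2]>86 and abs(d[1]+34)<14 and d[0]>42 : print((u,v),np.round(d),end=' ')
```

```text
proj loop [263.39412447 174.06202992] head [263.37048644 175.8562515 ] collar base [263.2376736  185.93649836]
164   24   38  112  130   57   17   20   18   35  115   47  168  189  188  188  189  187  187  187  192
165   24   39  111  130   69   24   20   18   35  116   63  172  193  196  174  170  176  178  172  229
166   24   19  109  129   69   23   19   19   15  114   63  177  181  107   26    0    0    0    9    9
167   26   19  109  128   84   32   17   17   14  114   64  100   56   10    7   11   11   10    9    7
168   20   18  109  128   82  112   97   46   16  111   98  129   57    6   11   11   14   14   12   12
169   26   20   84  121   80  115  108   98  126  129  112  130   90   29    7    9   11   13   13   12
170   25   22   83  121  101   99  146   83   20   93   97  115  145   95   28    8   10    8    7    7
171   23   21   84  120  102   74   96  148  150  141  126  131  119  147  165  132  121   81   77  111
172   19   19   57  114  102   85  148  113   94   66   81   95  126  150  159  164  169  171  171  172
173   56   62   88  118  130   86   89  148  149  166
[... 2321 characters left out ...]
 (260, 172) [ 54. -39. 103.] (261, 172) [ 52. -33. 100.] (262, 172) [ 50. -27.  97.] (265, 172) [ 67. -33. 106.] (266, 172) [ 67. -29. 104.] (258, 173) [ 49. -41.  99.] (259, 173) [ 51. -39.  99.] (260, 173) [ 56. -40. 101.] (261, 173) [ 58. -39. 102.] (262, 173) [ 64. -41. 105.] (263, 173) [ 64. -38. 104.] (264, 173) [ 68. -38. 105.] (265, 173) [ 65. -31. 102.] (258, 174) [ 49. -41.  96.] (260, 174) [ 50. -35.  93.] (263, 174) [ 59. -32.  96.] (264, 174) [ 61. -31.  97.] (262, 175) [ 57. -35.  93.] (263, 175) [ 63. -37.  97.] (264, 175) [ 64. -34.  96.] (263, 176) [ 60. -34.  91.] (264, 176) [ 62. -31.  91.] (263, 177) [ 60. -34.  88.] (264, 177) [ 61. -30.  87.] (263, 178) [ 64. -38.  88.]
```

The loop ring (centre u≈263.3) and the head (u≈263.5) line up in the scene view. Depth gives the ring at about (59.5,-33.5) and the head at about (61,-33). I'll add 1.3 mm of reach and lower under guard.

Run:
```python
from h import *
H=(-40.9,-34)
go(H,85.9,.25,7,62+21.5)
r=False
for t in (4.5,3,1.5,0,-.5):
    r=go(H,85.7,.25,t,62+21.2,v=25,guard=5)
    if r: break
wait(.2); st=read_state(); print(np.dot(st['ft_force'][:2],EX),np.dot(st['ft_force'][:2],EY),st['ft_force'][2],st['torque'])
c=snap('scene','s9'); im=c['image'].astype(int)
for v in range(168,184):
    print(v,' '.join(f"{'B' if im[v,u,2]-im[v,u,0]>60 else ' '}{im[v,u].mean():3.0f}" for u in range(256,272)))
```

```text
False 16.15 [-0.5 -1.3 -0.5] F doser [-10.8  -0.9  -0.9] 13.59
False 16.46 [-0.5 -0.9 -0.4] F doser [-10.3  -1.1   0.5] 13.49
False 16.71 [-0.5 -1.  -0.4] F doser [-11.1  -1.4  -0.9] 13.35
False 16.96 [-0.5 -1.  -0.4] F doser [-11.2  -0.9  -0.1] 13.52
False 17.21 [-0.5 -1.  -0.4] F doser [-10.4   0.   -0.1] 13.15
False 17.46 [-0.5 -1.2 -0.3] F doser [-11.1  -1.6   1.4] 13.23
-9.25385939884132 -0.5997514354919883 0.3485557288000203 [-2.26295561  0.6796621   0.03851215]
168   21  114  127   85   33   18   18   34  113   72   19    6   12   14   14   14
169   20  111  125   83   32   19   20   34  112   92   75   31    9   12   12   13
170   18  109  125   82   32   19   18   33  111   64  136   95   27    7    7    7
171   18  110  124   75   29   17   15   33  112   62  127  155  165  132  121   82
172   22  110  125   74  100   70   25   29  110   84  118  149  160  164  168  170
173   19  109  124   77   80  103  124   74  109   99   88   99  136  165  167  168
174   19  109  124   59   91  151  111 B109 B107   94   89   89   87   85   91   95
175   19  110  124   84  116  109  121 B126 B121  102   70   84   91   91   89   91
176   16  108  123   58  105  116   68 B107 B104   84  116  100   91   92   93   92
177   61  113  123   67   85  110   87 B109 B104   95  163  117   91   92   91   91
178  121  123  103   92   93   96  127  171  171  121   73   84   91   92   91   92
179   97   99   94   92   92   67 B 97 B112 B111   92   90   91   91   90   91   92
180   90   90   91   91   93   69 B 99 B115 B114   94   90   92   92   92   91   91
181   93   96   92   91   94   69 B100 B115 B113   93   91   89   90   91   91   91
182  110  109   95   93   59   22 B 94 B116 B113   92   89   91   90   90   91   92
183  105  100   89   70   31   68 B103 B115 B112  112   97   91   91   91   93   93
```

The ring wire now passes in front of the neck at row 178, with the brass head above it at rows 174–177. The loop is over the post, so I'll ease the tension onto it and release.

Run:
```python
from h import *
H=(-40.9,-34)
for s in (19,18,17.2): 
    go(H,85.6,.25,-.5,62+s,v=20,guard=14)
open_gripper(); wait(.2); st=read_state(); print(st['finger_gap'],np.round(st['ft_force'],1))
p=np.array(st['eef_pos']); p[2]+=120; movel(p,max_speed=120)
q=w2(-20,-30); movep([q[0]-10,q[1],260],R(HD+180)); a=snap('wrist','w10'); s=snap('scene','s10'); print(read_state()['time'])
P=proj(a,np.r_[w2(10,-30),84]); Q=proj(s,np.r_[w2(10,-30),80]); print(P,Q)
def cr(c,p,w,h,k):
    u,v=max(int(p[0]-w/2),0),max(int(p[1]-h/2),0); print('origin',u,v,k); return cv2.resize(c['image'][v:v+h,u:u+w],(w*k,h*k),interpolation=cv2.INTER_CUBIC)
cv2.imwrite('pics/c10.png',np.hstack([cr(a,P,80,120,5),cr(s,Q,80,120,5)]))
```

```text
False 17.97 [-0.5 -1.2 -0.3] F doser [-9.3 -0.4  1.1] 13.74
False 18.22 [-0.4 -1.2 -0.3] F doser [-9.5 -0.6  0.2] 13.53
False 18.47 [-0.4 -1.  -0.2] F doser [-8.4 -0.5 -0.1] 13.54
85.59314639492342 [ 0.1 -0.4 -0.4]
21.05
[248.22005038 197.15700639] [250.75025703 172.12260844]
origin 208 137 5
origin 210 112 5
```

View pics/c10.png

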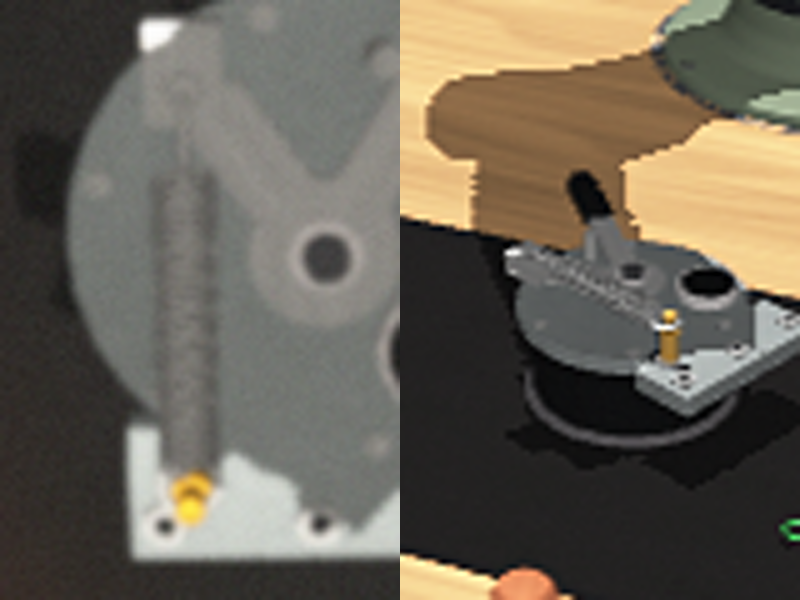

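```bash
python3 -c "
from h import *
s=read_state(); print(s['time'],np.round(s['ft_force'],1)); finish_job()"
```

```text
21.05 [ 0.4 -0.1 -0.2]
the job is handed in; nothing more can be done
```

The spring is fitted and I handed the job in at about 21 s of robot time. `finish_job()` gives no verdict, so the result rests on my own last checks.

**What I did:** I gripped the grey spring by its loop half and lowered the hook through the lug hole. I then drew the lever home, stretched the spring by about 20 mm and tilted it to pass the loop over the post's head. I lowered the loop to the neck, eased back and let go. Tension read at the wrist peaked at about 11 N, and no force guard tripped.

**Last checks:**
- **After release:** the last wrist and scene pictures show the spring spanning from the lug hole to the post, with the loop below the brass head. The gripper was open and clear, with the wrist force near zero.
- **Lever home:** I judged this from the pictures and from the 4 N pull once it reached its stop; I did not measure its angle after release.
- **Final stretch:** from the geometry I expect about 16 mm; I did not measure it.
- **Bystanders:** I never moved near them, but I did not measure their positions again.

**Disagreements:**
- **Grip opening:** it read about 13.5 mm on the 16 mm coil, but depth readings put the coil at the expected height.
- **Arm under tension:** it fell about 1 mm short along the pull. I added about 1 mm of reach to compensate.
- **Easing back:** the pull had fallen only to 8.4 N when I opened the gripper, so the loop probably took up the last few millimetres at release.

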